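# Hold a dowel in the ring gauge

## Robot

A 7-joint arm with a two-finger parallel gripper is mounted at the origin on the work surface; the furniture and walls round the work are solid. World frame = base frame: x ahead of the robot, y to its left, z up, the work surface at z = 0. Lengths are in m, angles in rad, forces in N, time in s.
With the tool pointing down it reaches from about 0.425 to 1.025 m from the base axis. Payload 9.4 kg.
Tool frame: the origin (TCP) lies at the very end of the fingers, on their centre line; the grasp point (between the pads) lies 19 mm behind it; z points along the fingers, y is the line along which they close (so a half turn about z gives the same grasp; the last joint's range is limited). The gripper opens to 93 mm and grips with 3 to 60 N. Pads are 15 mm wide; open, the fingers measure 128 mm over their backs; the gripper's body (75 mm by 188 mm) begins 65 mm behind the grasp point.
Start: joints at [-1.352, 0.599, -0.003, 1.599, 0.002, 0.943, -0.08], TCP at [0.211, 0.694, 0.219] pointing down, gripper open.
Joint ranges: [-2.57, 2.57], [-0.35, 1.97], [-1.29, 1.29], [0.11, 2.56], [-1.05, 4.19], [0.11, 1.86], [-2.63, 2.63]. Speed limits (rad/s): [2.22, 2.22, 3.01, 3.01, 3.14, 3.14, 3.14].

## Interface

Orientations are given as a 3x3 rotation matrix whose columns are the frame's x, y, z axes.
In Python, from rig import env, optics gives the robot as it stands. The module is installed in compiled form; this text tells all that it offers.
- The arm moves only by the shell command python3 -m jog 'ROWS' [FORCE]. ROWS is JSON, a list of rows, each a list of 5 numbers: the shift along the tool's x, y, z in mm, then the turn about the tool's z in rad, then the finger opening in mm, from 0 to 93. A call has 1 to 12 rows; each row is the pose to reach, as a shift and turn from the pose commanded when the call began, along the tool's axes at that moment; what a row does not reach only later rows make up. A row lasts 1/10 s, in which the tool goes at most 50 mm and 8.59 degrees, less where a joint would pass 70% of its speed; a pose out of reach is approached as far as the arm can. A call with a gripper value outside its range is refused whole. The fingers move at their own pace and stop on an object; FORCE is the grip in N (left out, the last holds). Time passes only in rows, so rows that repeat a pose let the fingers close. It gives the time, the measured TCP pose, the force and the opening at its end, in the units of the state.
- env.sense(): the state, without advancing time (a new reading comes with each control period).
- optics.grab_frame(name): name is "scene" or "side" or "wrist"; returns a dict with "pixels" (480x640x3 uint8, red, green, blue), "depth" (480x640 float32, m along the optical axis (not along the pixel's ray), 0 where there is no reading), "fx", "fy", "cx", "cy" (pixels), "pose" (4x4, takes a point from camera to world coordinates). Camera axes: x right, y down, z forward; pixel columns grow to the right and rows downward; lengths in m; the calibration is good to about 2 mm. A picture is of the moment at which its call begins.
- env.sign_off(): hands the job in, once; it reports no verdict.
The state is a dict: "time": time; "qpos": joint angles; "joint_velocities": joint speeds; "joint_efforts": joint torques, N m; "position": TCP position; "tool_rot": TCP orientation; "contact_force": force on the tool from outside, world axes, zero at the start; "wrist_torque": the same for the moment, N m; "width": finger opening in m.
Only numpy, scipy, OpenCV 4.12 (cv2) and the standard library are available. Lean on these libraries where they do the work, as an engineer would, in place of code of your own. Each camera call takes 0.05 s, during which the arm holds its last target. There are 200 camera calls.

## Task

Use the ring gauge to measure the dowel: first, with the gripper empty, push the gauge's tilted blue head level and leave it there. Then take the dowel upright out of its wooden block and lower it through the steel ring, without touching the gauge with it, until about 30 mm of the dowel stands out below the head. Finish while still holding it there: upright, still and centred in the ring; leave the other things on the bench where they lie.

Things in the scene. Friction and masses are not known exactly. Their poses are not given: they have to be found in the camera images.
- gauge_stand: ring gauge stand, fixed to the bench: grey base plate 150 x 120 x 12 mm with two aluminium cheeks that carry the tilting head between them. Origin: centre of the underside, on the bench. x axis: along the head, towards its far end (the one farther from the robot); y: along the tilt axle; z up. The cheeks (40 mm long in x, outer faces 46 mm either side of the middle) reach 124 mm above the bench.
- gauge_head (a joint): tilt of the blue head about the axle (along the stand's y, 110 mm above the bench, through the centre of the ring). 0 = level, positive = far end up; starts between 0.3 and 0.6, range -0.7 to 0.7 rad. Balanced, with a stiff friction axle (about 0.15 N m): it stays where it is left, and pressing the yellow pad with some 3 to 5 N turns it.
- ring_center (a point): centre of the steel ring in the middle of the head (110 mm above the bench, whatever the tilt). The blue head is 130 x 66 x 22 mm; the ring, 39 mm outside, 30 mm bore, 24 mm long, stands 1 mm proud of it above and below and goes right through. With the head level, its top face is 121 mm and its underside 99 mm above the bench. z axis: along the bore.
- far_pad (a point): centre of the yellow disc on the head's top face at its far end, 48 mm from the axle and 11 mm above the head's middle plane; 121 mm above the bench when the head is level, higher when tilted.
- dowel_center (a point): middle of the dowel's length, on its axis. Beech dowel, 16 mm diameter, 140 mm long, 16 to 28 g, loose; it starts upright in the block's hole, its top 150 mm above the bench.
- dowel_tip (a point): centre of the dowel's lower end face, 70 mm below its middle.
- dowel: the dowel (see dowel_center). x axis: along the dowel towards its lower end, so x points down; y and z across it. The origin is 8 mm off the axis, half-way along.
- dowel_block: dark brown wooden block 85 x 65 x 45 mm, fixed to the bench, with a vertical hole in its middle, 17.5 mm wide and 35 mm deep, in which the dowel stands. Origin: centre of the underside.
- sanding_block: cork sanding block 116 x 64 x 32 mm, loose, to be left alone. Origin: centre of the underside.
- tape_measure: yellow tape measure 92 x 38 x 68 mm, loose, to be left alone. Origin: centre of the underside.
- spring_clamp: black spring clamp with orange jaws, 138 x 64 x 24 mm, loose, to be left alone. Origin: centre of the underside.
There are look-alikes about, which are no part of the job. There is more than one size of the dowel_block; the job needs the largest.

How it is judged:
On the way, in this order (a step that is already met when the one before it is completed fails the run):
1. the head is level while the dowel still stands in its block (value of joint gauge_head between -0.08 and 0.08 rad and distance of dowel_center from where it was at the start of the episode below 0.02 m and contact force between each of the arm, the fingers and gauge_stand below 0.2 N), for 0.3 s.
2. the dowel is held upright, clear above the level head (value of joint gauge_head between -0.08 and 0.08 rad and height (world z) of dowel_tip above 0.122 m and contact force between the fingers and dowel above 1 N and angle between dowel's own x axis and vertical above 2.95 rad), for 0.1 s.
3. the dowel stands in the ring, centred, its lower end below the head (horizontal distance between each of dowel_tip, dowel_center and ring_center below 0.005 m and height (world z) of dowel_tip between 0.053 and 0.083 m), for 0.2 s.
At the end, for the whole second after the job is handed in: The gripper holds the dowel still and upright (8 degrees), clear of gauge and block; its axis, at lower end and mid-length, is within 5 mm of the ring's centre; its lower end is 16 to 46 mm below the head's underside; the head is level within 0.08 rad (all of step 3 and value of joint gauge_head between -0.08 and 0.08 rad and contact force between the fingers and dowel above 1 N and contact force between dowel and gauge_stand below 0.2 N and contact force between dowel and dowel_block below 0.2 N and angle between dowel's own x axis and vertical above 3 rad and linear speed of dowel below 0.02 m/s); the arm keeps its last pose, push and grip.
It fails at once if the dowel touches the gauge (contact force between dowel and gauge_stand above 0.2 N).
It fails at once if the sanding block is moved by more than 3 cm (distance of sanding_block from where it was at the start of the episode above 0.03 m).
It fails at once if the tape measure is moved by more than 3 cm (distance of tape_measure from where it was at the start of the episode above 0.03 m).
It fails at once if the spring clamp is moved by more than 3 cm (distance of spring_clamp from where it was at the start of the episode above 0.03 m).
It also fails if it takes over 54 s, if anything falls off the work surface, if the arm or the gripper's body presses on something with over 40 N, if the wrist force passes 120 N, or if a joint passes its speed limit or range.

## Working session

There is one attempt and no reset: what is moved stays moved. The work goes in short steps, Python scripts to look and compute and a shell command to move; the robot and the scene stay as the last step left them, time stands still between calls to the robot, and variables do not carry over. Pictures are saved under pics/ and viewed, on a budget of 10 in all, crops included, one or two more only if the job needs it, and the job is handed in when it is done.

```bash
mkdir -p pics; cat > h.py <<'E'
import numpy as np, cv2
from rig import env, optics
def grab(n):
    f=optics.grab_frame(n); np.savez('last_%s.npz'%n,**f); return f
def pts(f):
    d=f['depth']; v,u=np.mgrid[:480,:640]
    c=np.stack([(u-f['cx'])/f['fx']*d,(v-f['cy'])/f['fy']*d,d,np.ones_like(d)],-1)
    w=(c@np.asarray(f['pose']).T)[...,:3]; w[d==0]=np.nan; return w
def save(n,im): cv2.imwrite('pics/'+n,cv2.cvtColor(im,cv2.COLOR_RGB2BGR))
E
python3 - <<'E'
from h import *
s=env.sense(); print({k:np.round(v,3).tolist() for k,v in s.items()})
ims=[]
for n in ['scene','side','wrist']:
    f=grab(n); save(n+'0.png',f['pixels']); print(n,np.round(f['pose'],3).tolist(),f['fx'],f['cx'],f['cy'])
E
```

```text
{'time': 0.0, 'qpos': [-1.352, 0.6, -0.003, 1.6, 0.002, 0.943, -0.08], 'joint_velocities': [-0.0, 0.001, 0.0, -0.0, -0.002, -0.0, -0.001], 'joint_efforts': [-0.001, -76.507, 1.497, -25.235, -0.052, 0.017, 0.0], 'position': [0.211, 0.693, 0.218], 'tool_rot': [[-0.957, 0.291, -0.0], [0.291, 0.957, -0.002], [-0.0, -0.002, -1.0]], 'contact_force': [-0.774, -0.81, -0.077], 'wrist_torque': [0.008, -0.019, 0.075], 'width': 0.093}
scene [[0.551, -0.511, 0.66, -0.176], [-0.834, -0.339, 0.434, -0.557], [0.002, -0.79, -0.613, 0.799], [0.0, 0.0, 0.0, 1.0]] 556.4753306543554 325.47192846804603 237.0733910806535
side [[-0.93, -0.193, 0.314, 0.09], [-0.368, 0.532, -0.763, 1.081], [-0.02, -0.824, -0.566, 0.947], [0.0, 0.0, 0.0, 1.0]] 583.6555009899811 316.73462125369304 239.57983573429976
wrist [[0.29, 0.924, 0.247, 0.143], [0.957, -0.28, -0.077, 0.715], [-0.002, 0.259, -0.966, 0.384], [0.0, 0.0, 0.0, 1.0]] 399.3185385981605 321.2825933086385 238.66396065672618
```

View pics/scene0.png

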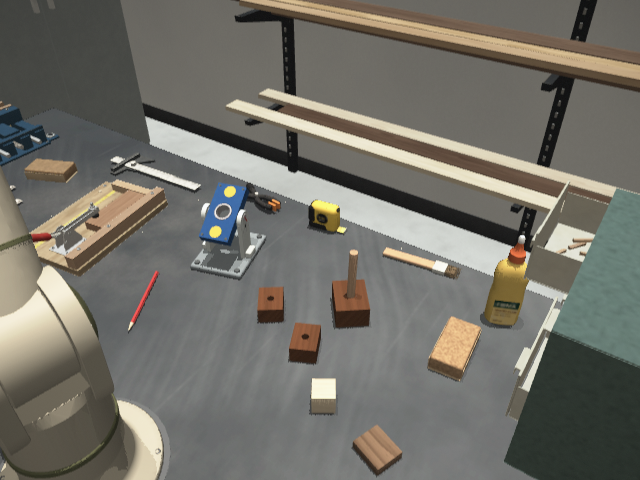

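View pics/side0.png

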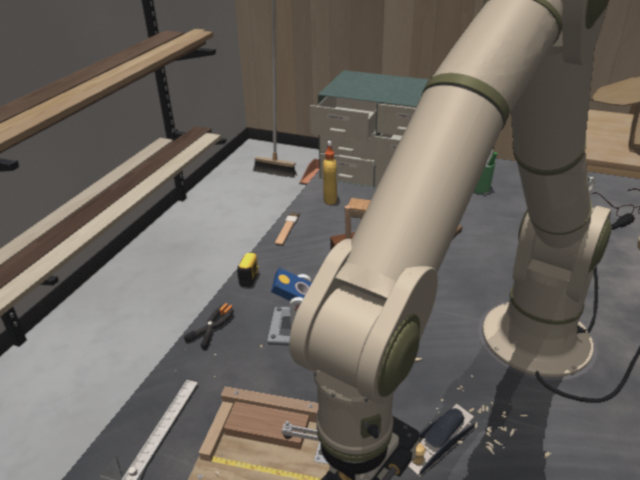

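The scene view shows the gauge with its blue tilted head (225,213) and pads at (230,191) and (216,231). The dowel block candidates are (351,303), holding the dowel, and smaller empty ones at (270,304) and (305,342). The largest, with the dowel in it, fits the description. Tape measure (323,215), clamp (265,200) and sanding block (455,347). In the side view the arm partly hides the gauge. Next: measure, and make the confirming crop.

```bash
python3 - <<'E'
from h import *
f=dict(np.load('last_scene.npz')); w=pts(f); im=f['pixels']; hsv=cv2.cvtColor(im,cv2.COLOR_RGB2HSV)
def comps(m,mina=15):
    n,l,st,c=cv2.connectedComponentsWithStats(m.astype(np.uint8))
    for i in range(1,n):
        if st[i,4]>=mina: yield l==i,st[i],c[i]
H,S,V=hsv[...,0],hsv[...,1],hsv[...,2]
roi=np.zeros((480,640),bool); roi[170:290,180:270]=1
for name,m in [('blue',roi&(H>100)&(H<130)&(S>120)),('yel',roi&(H>18)&(H<35)&(S>130)&(V>120))]:
    for a,st,c in comps(m):
        P=w[a&np.isfinite(w[...,2])]; print(name,st[4],c.round(1),np.nanmedian(P,0).round(4),P.min(0).round(3),P.max(0).round(3))
roi=np.zeros((480,640),bool); roi[240:335,325:380]=1
brown=roi&(w[...,2]>0.02)
P=w[brown]
top=P[(abs(P[:,2]-.045)<.006)]
r=cv2.minAreaRect((top[:,:2]*1000).astype(np.float32)); print('blocktop',r,np.median(top,0))
for lo,hi in [(.07,.09),(.09,.11),(.11,.13),(.13,.145),(.146,.16)]:
    q=P[(P[:,2]>lo)&(P[:,2]<hi)]; print(lo,len(q),np.median(q,0).round(4))
for nm,(r0,r1,c0,c1) in dict(b1=(285,325,255,287),b2=(320,365,287,323),tape=(195,235,305,350),clamp=(175,215,240,285),cork=(315,385,425,485)).items():
    q=w[r0:r1,c0:c1].reshape(-1,3); q=q[q[:,2]>.015]; print(nm,cv2.minAreaRect((q[:,:2]*1000).astype(np.float32)),q[:,2].max())
crop=cv2.resize(im[170:370,180:400],None,fx=3,fy=3,interpolation=cv2.INTER_CUBIC)[:600,:660]; save('crop1.png',crop)
E
```

```text
blue 1336 [223.9 214.3] [0.502  0.146  0.1141] [0.444 0.107 0.001] [0.735 0.338 0.154]
yel 82 [229.7 191.1] [0.5483 0.1665 0.1448] [0.539 0.156 0.137] [0.561 0.179 0.152]
yel 90 [215.  231.5] [0.4685 0.1438 0.0968] [0.458 0.131 0.09 ] [0.479 0.156 0.103]
blocktop ((509.46533203125, -163.58831787109375), (89.22187042236328, 65.47708892822266), 37.99164581298828) [ 0.5021226  -0.16880504  0.0443652 ]
0.07 64 [ 0.5054 -0.1673  0.0805]
0.09 70 [ 0.5064 -0.1678  0.1003]
0.11 68 [ 0.5067 -0.1686  0.1203]
0.13 59 [ 0.5069 -0.1682  0.1379]
0.146 46 [ 0.512  -0.1649  0.1492]
b1 ((423.12530517578125, -32.82112121582031), (69.57615661621094, 48.99888229370117), 36.15507888793945) 0.03789300708665633
b2 ((379.9380798339844, -146.28680419921875), (69.3115005493164, 49.60403060913086), 26.284727096557617) 0.037486712210684114
tape ((711.99609375, 33.01029586791992), (34.64530563354492, 74.73226165771484), 9.87205696105957) 0.06945347064942242
clamp ((657.2677612304688, 172.77127075195312), (291.01171875, 84.1255111694336), 38.456417083740234) 0.1536261440295399
cork ((522.3326416015625, -379.76593017578125), (116.619873046875, 63.9808464050293), 4.7437663078308105) 0.037114902306953024
```

View pics/crop1.png

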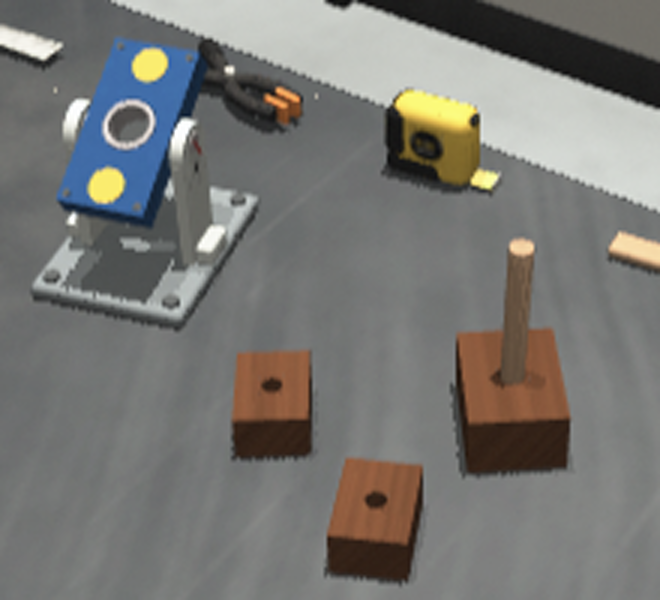

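The crop confirms it: the big block, with the dowel at crop (515,310), is larger than the two empty ones at crop (272,405) and (375,520). The tape lies beyond it and the clamp lies behind the gauge. Head tilt is about 0.52 rad, the ring is near (0.514, 0.157) and the dowel near (0.512, -0.165). I'll move with closed fingers to above the far pad.

```bash
python3 -m jog '[[-10,-8,-4,0,0],[-30,-25,-8,0,0],[-60,-50,-12,0,0],[-90,-75,-12,0,0],[-120,-100,-12,0,0],[-150,-125,-12,0,0],[-180,-150,-12,0,0],[-205,-170,-12,0,0],[-225,-186,-12,0,0],[-238,-196,-12,0,0],[-242,-200,-12,0,0],[-242,-200,-12,0,0]]' 15
python3 -m jog '[[-10,-8,0,-0.05,0],[-30,-25,0,-0.13,0],[-60,-50,0,-0.2,0],[-90,-75,0,-0.27,0],[-120,-100,0,-0.34,0],[-150,-125,0,-0.41,0],[-180,-150,0,-0.47,0],[-205,-170,0,-0.52,0],[-225,-186,0,-0.55,0],[-238,-196,0,-0.57,0],[-242,-200,0,-0.57,0],[-242,-200,0,-0.57,0]]'
python3 - <<'E'
from h import *
s=env.sense(); print(s['time'],s['position'],s['tool_rot'],s['contact_force'],s['width'],s['qpos'])
f=grab('wrist'); save('wrist1.png',f['pixels']); print(np.round(f['pose'],3))
E
```

```text
time: 1.35
position: [0.3847, 0.4314, 0.2308]
tool_rot: [[-0.956, 0.292, 0.0], [0.292, 0.956, 0.0], [0.0, 0.0, -1.0]]
contact_force: [-0.6, 0.5, 0.4]
width: 0.0025
time: 2.55
position: [0.5577, 0.1706, 0.2304]
tool_rot: [[-0.963, -0.27, -0.0], [-0.27, 0.963, 0.0], [0.0, 0.0, -1.0]]
contact_force: [-0.7, -0.5, -0.2]
width: 0.0003
2.55 [0.55765997 0.17055932 0.23044931] [[-9.62724128e-01 -2.70485048e-01 -3.04877482e-04]
 [-2.70485145e-01  9.62724087e-01  3.44415943e-04]
 [ 2.00353532e-04  4.14042368e-04 -9.99999894e-01]] [-0.69687617 -0.54950129 -0.21215333] 0.00026549072207341057 [-0.31522383  0.41770112 -0.10973659  1.91400912  0.06058836  0.81317183
  1.38743208]
[[-0.272  0.93   0.248  0.489]
 [ 0.962  0.262  0.07   0.152]
 [ 0.     0.258 -0.966  0.397]
 [ 0.     0.     0.     1.   ]]
```

View pics/wrist1.png

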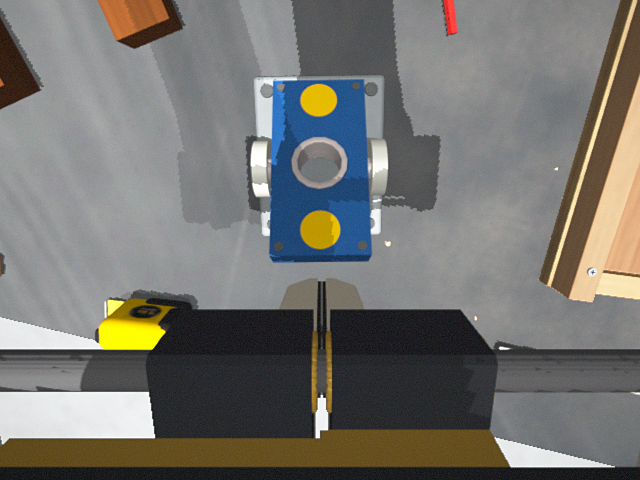

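The wrist view shows the fingers (col 321) in line with the head and its far pad (320,229). Next, lower and press.

```bash
python3 -m jog '[[0,0,20,0,0],[0,0,50,0,0],[0,0,65,0,0],[0,0,72,0,0],[0,0,78,0,0],[0,0,83,0,0],[0,0,88,0,0],[0,0,93,0,0],[0,0,98,0,0],[0,0,103,0,0],[0,0,107,0,0],[0,0,109,0,0]]' 15
python3 -m jog '[[0,0,1,0,0],[0,0,1,0,0],[0,0,1,0,0]]'
python3 -m jog '[[0,0,-15,0,0],[0,0,-40,0,0],[0,0,-80,0,0],[0,0,-100,0,0],[0,0,-110,0,0],[0,0,-110,0,0]]'
python3 - <<'E'
from h import *
s=env.sense(); print(s['time'],s['position'])
for n in ['wrist','scene']:
    f=grab(n); w=pts(f); im=f['pixels']; hsv=cv2.cvtColor(im,cv2.COLOR_RGB2HSV); H,S,V=cv2.split(hsv)
    near=(np.hypot(w[...,0]-.513,w[...,1]-.156)<.09)&(w[...,2]>.09)
    bl=near&(H>100)&(H<130)&(S>100)
    A=w[bl]; 
    med=np.median(A,0); print(n,'blue n',len(A),med)
    sel=A[abs(A[:,2]-med[2])<.02]; c,*_=np.linalg.lstsq(np.c_[sel[:,:2]-med[:2],np.ones(len(sel))],sel[:,2],rcond=None); print('plane slopes',c, 'along head',c[0]*.963+c[1]*.27)
    m=(near&(H>18)&(H<35)&(S>130)&(V>120)).astype(np.uint8)
    k,l,st,ce=cv2.connectedComponentsWithStats(m)
    R,t=f['pose'][:3,:3],f['pose'][:3,3]
    C=[]
    for i in range(1,k):
        if st[i,4]>60:
            ray=R@[(ce[i][0]-f['cx'])/f['fx'],(ce[i][1]-f['cy'])/f['fy'],1]; p=t+ray*(.121-t[2])/ray[2]
            C.append(p); print('pad',ce[i],p.round(4),np.median(w[l==i],0).round(4))
    if len(C)==2: print('ring',(C[0]+C[1])/2)
    x=bl&0==1
    ys,xs=np.where(bl); r=cv2.minAreaRect(np.c_[w[bl][:,:2]*1000].astype(np.float32)); print('rect',r)
save('wrist2.png',optics.grab_frame('wrist')['pixels'])
E
```

```text
time: 3.8
position: [0.558, 0.17, 0.1214]
tool_rot: [[-0.963, -0.271, 0.0], [-0.271, 0.963, 0.0], [-0.0, 0.0, -1.0]]
contact_force: [2.8, 0.4, 4.0]
width: 0.0005
time: 4.1
position: [0.5574, 0.1697, 0.1205]
tool_rot: [[-0.963, -0.271, -0.001], [-0.271, 0.963, -0.0], [0.001, -0.0, -1.0]]
contact_force: [2.4, 1.7, 2.0]
width: 0.0006
time: 4.7
position: [0.5575, 0.1696, 0.2312]
tool_rot: [[-0.963, -0.271, 0.0], [-0.271, 0.963, -0.0], [-0.0, -0.0, -1.0]]
contact_force: [0.3, -0.5, 0.7]
width: 0.0003
4.7 [0.55746262 0.16955015 0.23118566]
wrist blue n 13483 [0.50600014 0.15615906 0.12136968]
plane slopes [-0.0198115  -0.00680603  0.12139235] along head -0.02091610167299096
pad [319.16933638  96.29595728] [0.4676 0.1431 0.121 ] [0.4677 0.1432 0.123 ]
pad [321.3733469  238.08748728] [0.5596 0.1705 0.121 ] [0.5596 0.1705 0.121 ]
pad [313.77441077 376.74074074] [0.6702 0.1955 0.121 ] [0.5291 0.1606 0.3359]
pad [328.7791411  376.77300613] [0.6671 0.2069 0.121 ] [0.5283 0.1632 0.3358]
rect ((514.0961303710938, 156.648193359375), (130.6238250732422, 94.04988861083984), 16.335302352905273)
scene blue n 1065 [0.49098948 0.14331106 0.12001158]
plane slopes [0.01067626 0.05757263 0.11759422] along head 0.025825843845706728
pad [213.50793651 221.38095238] [0.47   0.1448 0.121 ] [0.4685 0.1434 0.1225]
rect ((513.1613159179688, 156.50350952148438), (136.32830810546875, 70.41326904296875), 16.506732940673828)
```

View pics/wrist2.png

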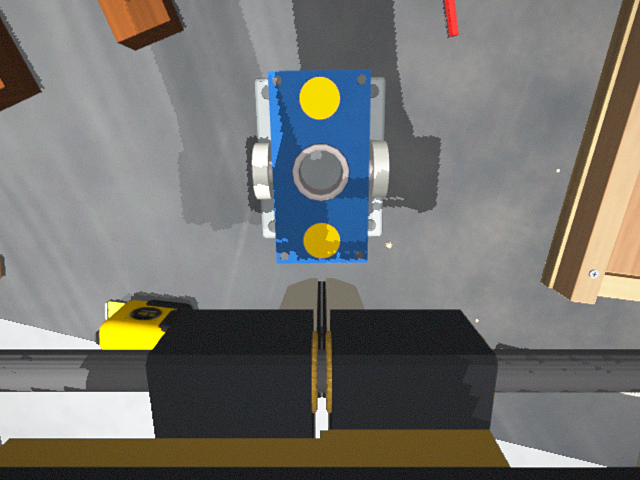

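The head is now level (slope about -0.02 in the wrist view; ring at (321,172), pads at (319,96) and (321,238)). Now over to the dowel.

```bash
python3 -m jog '[[4,-10,0,0,0],[14,-32,0,0,10],[28,-65,0,0,20],[42,-98,0,0,30],[56,-130,0,0,40],[70,-162,0,0,50],[84,-195,0,0,60],[98,-228,0,0,60],[112,-258,0,0,60],[124,-285,0,0,60],[132,-303,0,0,60],[134,-310,0,0,60]]' 15
python3 -m jog '[[0,0,0,0,60],[0,0,0,0,60],[0,0,0,0,60]]'
python3 - <<'E'
from h import *
s=env.sense(); print(s['time'],s['position'],s['tool_rot'].round(4).tolist())
f=grab('wrist'); w=pts(f); save('wrist3.png',f['pixels'])
P=w.reshape(-1,3); top=P[(abs(P[:,2]-.150)<.004)&(np.hypot(P[:,0]-.512,P[:,1]+.165)<.03)]
print(len(top),top.mean(0),cv2.minEnclosingCircle((top[:,:2]*1000).astype(np.float32)))
for lo in [.07,.09,.11,.13]:
    q=P[(P[:,2]>lo)&(P[:,2]<lo+.01)&(np.hypot(P[:,0]-.512,P[:,1]+.165)<.03)]; print(lo,len(q),q.mean(0) if len(q) else'')
f=dict(np.load('last_wrist.npz'))
print((s['tool_rot'].T@(np.r_[top.mean(0)[:2],.231]-s['position']))*1000)
E
```

```text
time: 6.05
position: [0.5111, -0.1677, 0.2298]
tool_rot: [[-0.964, -0.267, -0.002], [-0.267, 0.964, -0.001], [0.002, 0.0, -1.0]]
contact_force: [0.2, -0.4, 0.4]
width: 0.0599
time: 6.35
position: [0.5129, -0.1636, 0.2305]
tool_rot: [[-0.962, -0.273, -0.0], [-0.273, 0.962, 0.0], [0.0, 0.001, -1.0]]
contact_force: [0.0, 1.2, -1.0]
width: 0.0603
6.35 [ 0.51288165 -0.16359887  0.23045676] [[-0.9621, -0.2726, -0.0002], [-0.2726, 0.9621, 0.0005], [0.0001, 0.0005, -1.0]]
483 [ 0.51314445 -0.16363247  0.14973209] ((513.733154296875, -163.5573272705078), 8.101409912109375)
0.07 49 [ 0.50540439 -0.16451084  0.07500735]
0.09 63 [ 0.50573362 -0.16439139  0.09523599]
0.11 70 [ 0.50664171 -0.1648562   0.11498079]
0.13 91 [ 0.50719616 -0.16485922  0.13511761]
[-0.24364677 -0.1036672  -0.54331398]
```

View pics/wrist3.png

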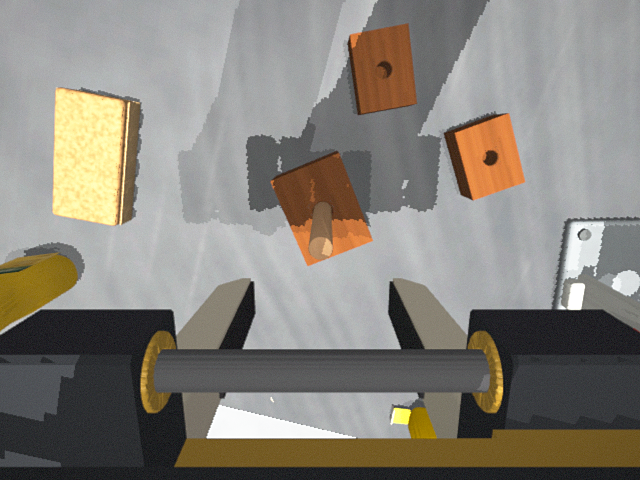

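The wrist view shows the dowel top at (320,246), midway between the fingers, with x and y errors under 1 mm. Next, descend and grip.

```bash
python3 -m jog '[[0,0,8,0,60],[0,0,25,0,60],[0,0,48,0,60],[0,0,72,0,60],[0,0,95,0,60],[0,0,112,0,60],[0,0,123,0,60],[0,0,128,0,60],[0,0,129,0,60],[0,0,129,0,60],[0,0,129,0,60],[0,0,129,0,40]]' 15
python3 -m jog '[[0,0,0,0,28],[0,0,0,0,22],[0,0,0,0,18],[0,0,0,0,14],[0,0,0,0,10],[0,0,0,0,8],[0,0,0,0,8],[0,0,0,0,8],[0,0,0,0,8],[0,0,0,0,8],[0,0,0,0,8]]' 20
```

```text
time: 7.6
position: [0.513, -0.165, 0.1023]
tool_rot: [[-0.963, -0.271, 0.001], [-0.271, 0.963, -0.0], [-0.001, -0.001, -1.0]]
contact_force: [0.1, -0.1, 0.1]
width: 0.0559
time: 8.7
position: [0.5125, -0.1646, 0.1016]
tool_rot: [[-0.963, -0.271, -0.0], [-0.271, 0.963, 0.0], [0.0, 0.0, -1.0]]
contact_force: [-0.8, 5.0, 1.7]
width: 0.0158
```

```bash
python3 -m jog '[[0,0,-4,0,8],[0,0,-12,0,8],[0,0,-25,0,8],[0,0,-40,0,8],[0,0,-60,0,8],[0,0,-82,0,8],[0,0,-104,0,8],[0,0,-124,0,8],[0,0,-140,0,8],[0,0,-150,0,8],[0,0,-155,0,8],[0,0,-155,0,8]]' 20
python3 - <<'E'
from h import *
s=env.sense(); print(s['time'],s['position'],s['width'],s['contact_force'])
f=grab('scene'); save('scene2.png',f['pixels'][140:380,180:500].repeat(2,0).repeat(2,1)); w=pts(f); P=w.reshape(-1,3)
p=s['position']; P=P[np.hypot(P[:,0]-p[0],P[:,1]-p[1])<.025]
for lo in np.arange(.14,.25,.015):
    q=P[(P[:,2]>lo)&(P[:,2]<lo+.015)]; print(round(lo,3),len(q),np.median(q,0).round(4) if len(q) else '')
print(np.sort(P[(P[:,2]>.1),2])[:5])
f=grab('wrist'); np.savez('w4.npz',**f)
E
```

```text
time: 9.9
position: [0.513, -0.1653, 0.2575]
tool_rot: [[-0.963, -0.27, 0.002], [-0.27, 0.963, -0.001], [-0.001, -0.001, -1.0]]
contact_force: [-0.5, 1.2, -0.9]
width: 0.0153
9.9 [ 0.51295413 -0.16534471  0.25745043] 0.015292703331965135 [-0.47028451  1.16259273 -0.8512304 ]
0.14 0 
0.155 16 [ 0.5044 -0.17    0.1674]
0.17 59 [ 0.5039 -0.1707  0.178 ]
0.185 60 [ 0.5049 -0.1692  0.1925]
0.2 66 [ 0.5056 -0.1698  0.2077]
0.215 61 [ 0.5063 -0.1697  0.2223]
0.23 64 [ 0.5061 -0.1688  0.2371]
0.245 81 [ 0.5063 -0.1678  0.2542]
[0.16563476 0.16583597 0.1660676  0.16610581 0.16613476]
```

View pics/scene2.png

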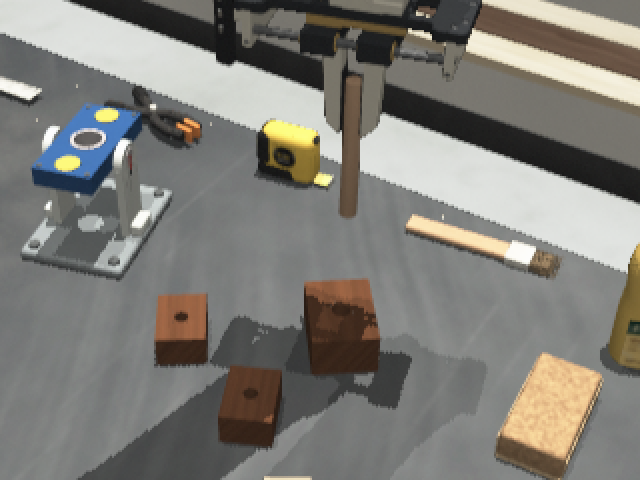

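The dowel is held out of the block, with its lower end at scene pixel (354,248) and z≈0.165. It leans about 2° back in x. Next, carry it to above the ring.

```bash
python3 -m jog '[[-2,7,0,0,8],[-6,22,0,0,8],[-13,46,0,0,8],[-22,76,0,0,8],[-31,107,0,0,8],[-40,138,0,0,8],[-49,169,0,0,8],[-58,200,0,0,8],[-67,231,0,0,8],[-75,260,0,0,8],[-82,283,0,0,8],[-86,299,0,0,8]]' 20
python3 -m jog '[[-2,8,0,0,8],[-3,11,0,0,8],[-3,11,0,0,8],[-3,11,0,0,8],[-3,11,0,0,8]]'
cat > meas.py <<'E'
from h import *
s=env.sense(); p=s['position']; print(s['time'],p.round(4),s['width'],s['contact_force'].round(1))
for n in ['scene','side','wrist']:
    f=grab(n); w=pts(f); R,t=f['pose'][:3,:3],f['pose'][:3,3]; H,S,V=cv2.split(cv2.cvtColor(f['pixels'],cv2.COLOR_RGB2HSV))
    def plane(u,v,z):
        r=R@[(u-f['cx'])/f['fx'],(v-f['cy'])/f['fy'],1]; return t+r*(z-t[2])/r[2]
    m=(np.hypot(w[...,0]-p[0],w[...,1]-p[1])<.022)&(w[...,2]>.125)&(w[...,2]<p[2]-.006)
    q=w[m]; print(n,len(q),end=' ')
    if len(q)>30:
        # axis: midpoint of silhouette per height, + shift along horizontal view dir by radius*(1-?) via circle fit with known r
        from scipy.optimize import least_squares
        fun=lambda a:np.hypot(q[:,0]-a[0]-a[2]*(q[:,2]-p[2]),q[:,1]-a[1]-a[3]*(q[:,2]-p[2]))-.008
        d=(np.median(q,0)-t)[:2]; d/=np.hypot(*d)
        a=least_squares(fun,np.r_[np.median(q,0)[:2]+.007*d,0,0],loss='soft_l1',f_scale=.001).x
        tipz=np.percentile(q[:,2],.5); ax=lambda z:a[:2]+a[2:]*(z-p[2])
        print('axis@tcp',ax(p[2]).round(4),'slope',a[2:].round(4),'tipz',tipz.round(4),'tip',ax(tipz).round(4),'mid',ax(tipz+.07).round(4))
    # ring: not blue hole region inside head's top: depth of ring rim z~.122
    near=(np.hypot(w[...,0]-.5137,w[...,1]-.1567)<.08)&(w[...,2]>.112)&(w[...,2]<.13)
    rim=near&(S<70)&(np.hypot(w[...,0]-.5137,w[...,1]-.1567)<.024); q=w[rim]
    if len(q)>20:
        r=cv2.minEnclosingCircle((q[:,:2]*1000).astype(np.float32)); 
        fit=least_squares(lambda a:np.hypot(q[:,0]-a[0],q[:,1]-a[1])-.01725,[.5137,.1567],loss='soft_l1',f_scale=.001).x
        print('   ring',len(q),r,fit.round(4),q[:,2].mean().round(4))
    bl=near&(H>100)&(H<130)&(S>100); A=w[bl]
    if len(A)>200:
        c=np.linalg.lstsq(np.c_[A[:,:2]-[.5137,.1567],np.ones(len(A))],A[:,2],rcond=None)[0]; print('   head',c.round(4))
E
python3 meas.py; python3 - <<'E'
from h import *
a=dict(np.load('last_scene.npz'))['pixels'][90:330,130:400]; b=dict(np.load('last_side.npz'))['pixels'][180:420,180:400]
im=np.hstack([a,b])[:,:390]; im=np.hstack([a[:,:200],b[:,:200]]).repeat(2,0).repeat(2,1); save('m1.png',im)
E
```

```text
time: 11.2
position: [0.5138, 0.1488, 0.2559]
tool_rot: [[-0.962, -0.273, -0.001], [-0.273, 0.962, 0.0], [0.001, 0.001, -1.0]]
contact_force: [-0.1, 0.3, -0.3]
width: 0.0153
time: 11.7
position: [0.5145, 0.1566, 0.2566]
tool_rot: [[-0.963, -0.269, 0.0], [-0.269, 0.963, -0.0], [0.0, -0.0, -1.0]]
contact_force: [0.3, -0.6, -0.4]
width: 0.0157
11.7 [0.5145 0.1566 0.2566] 0.015703505455154202 [ 0.3 -0.6 -0.4]
scene 301 axis@tcp [0.5145 0.1571] slope [0.0279 0.0123] tipz 0.1647 tip [0.5119 0.156 ] mid [0.5139 0.1568]
   ring 119 ((514.7901000976562, 157.14462280273438), 21.996213912963867) [0.5128 0.1555] 0.1194
   head [-0.0051  0.0124  0.12  ]
side 240 axis@tcp [0.5156 0.1563] slope [0.0322 0.0073] tipz 0.1258 tip [0.5113 0.1553] mid [0.5136 0.1558]
   ring 121 ((512.0947265625, 157.04147338867188), 22.420011520385742) [0.5134 0.1576] 0.1199
   head [-0.0062 -0.0403  0.1204]
wrist 1309 axis@tcp [0.5146 0.1575] slope [0.0298 0.0058] tipz 0.1673 tip [0.5119 0.157 ] mid [0.514  0.1574]
   ring 690 ((513.963134765625, 156.86477661132812), 19.50054168701172) [0.5135 0.1569] 0.1216
   head [-0.0191 -0.0062  0.1212]
```

View pics/m1.png

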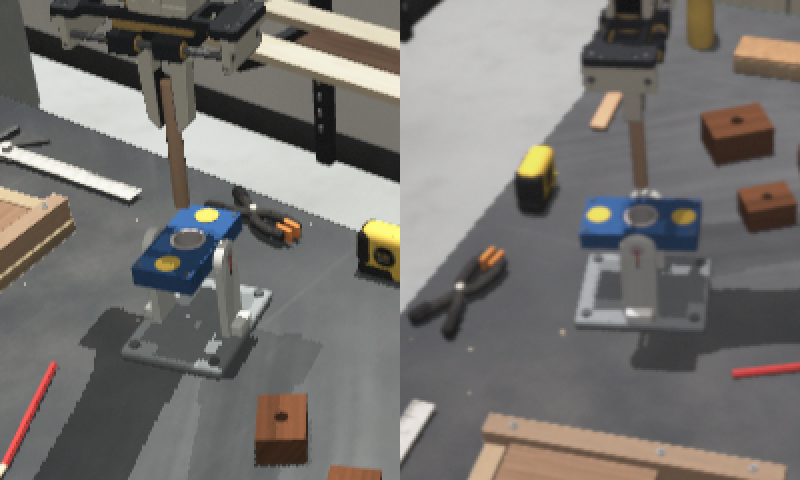

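Both views show the dowel above the level ring: scene crop (181,205) over ring (188,240), side crop (640,185) over ring (640,215). All three cameras agree on a lean of about 1.8°. The tip is near (0.512,0.156), mid-length near (0.514,0.157) and the ring near (0.5138,0.1568). I'll shift +1 mm in x and go down to 12 mm above the ring, then check.

```bash
python3 -m jog '[[-1,0,3,0,8],[-1,0,9,0,8],[-1,0,16,0,8],[-1,0,23,0,8],[-1,0,28,0,8],[-1,0,30,0,8],[-1,0,30,0,8],[-1,0,30,0,8],[-1,0,30,0,8]]' 20
python3 meas.py
```

```text
time: 12.75
position: [0.5155, 0.1579, 0.2269]
tool_rot: [[-0.963, -0.271, 0.0], [-0.271, 0.963, 0.0], [-0.0, -0.0, -1.0]]
contact_force: [-0.5, -0.0, -0.4]
width: 0.0158
12.75 [0.5155 0.1579 0.2269] 0.015753051084463694 [-0.5 -0.  -0.4]
scene 286 axis@tcp [0.5156 0.1579] slope [0.0335 0.0025] tipz 0.1291 tip [0.5123 0.1576] mid [0.5146 0.1578]
   ring 107 ((514.0892333984375, 156.69329833984375), 20.65854263305664) [0.5123 0.1549] 0.1192
   head [-0.0046  0.0185  0.1201]
side 230 axis@tcp [0.5166 0.158 ] slope [0.0324 0.0169] tipz 0.136 tip [0.5136 0.1565] mid [0.5159 0.1577]
   ring 105 ((514.9547729492188, 157.56639099121094), 23.243234634399414) [0.5131 0.158 ] 0.1198
   head [-0.0072 -0.0388  0.1204]
wrist 1313 axis@tcp [0.5155 0.1585] slope [0.0287 0.0054] tipz 0.1377 tip [0.513 0.158] mid [0.515  0.1584]
   ring 843 ((513.8623657226562, 156.83665466308594), 19.39055824279785) [0.5134 0.1569] 0.1216
   head [-0.0186 -0.0062  0.1212]
```

Mean axis is about (0.514,0.1577) against ring (0.5137,0.1568), so I'll correct 1 mm in y and lower.

```bash
python3 -m jog '[[0,-1,0,0,8],[0,-1,0,0,8],[0,-1,4,0,8],[0,-1,11,0,8],[0,-1,19,0,8],[0,-1,28,0,8],[0,-1,37,0,8],[0,-1,46,0,8],[0,-1,54,0,8],[0,-1,61,0,8],[0,-1,65,0,8],[0,-1,66,0,8]]' 20
python3 -m jog '[[0,0,0,0,8],[0,0,0,0,8],[0,0,0,0,8]]'
python3 meas.py; python3 - <<'E'
from h import *
a=dict(np.load('last_scene.npz'))['pixels'][90:330,130:330]; b=dict(np.load('last_side.npz'))['pixels'][180:420,180:380]
save('m2.png',np.hstack([a,b]).repeat(2,0).repeat(2,1))
f=dict(np.load('last_scene.npz')); w=pts(f); q=w[(np.hypot(w[...,0]-.5137,w[...,1]-.1567)<.02)&(w[...,2]>.04)&(w[...,2]<.097)]
print('below',len(q),q.min(0) if len(q) else'')
E
```

```text
time: 14.1
position: [0.5155, 0.1569, 0.1601]
tool_rot: [[-0.963, -0.271, -0.001], [-0.271, 0.963, -0.0], [0.001, -0.0, -1.0]]
contact_force: [-0.2, 0.4, -0.1]
width: 0.0156
time: 14.4
position: [0.5158, 0.157, 0.161]
tool_rot: [[-0.963, -0.271, 0.001], [-0.271, 0.963, 0.0], [-0.001, 0.0, -1.0]]
contact_force: [-0.5, -0.2, -0.7]
width: 0.0155
14.4 [0.5158 0.157  0.161 ] 0.015523153557973261 [-0.5 -0.2 -0.7]
scene 93 axis@tcp [0.5152 0.1566] slope [0.0037 0.0047] tipz 0.1257 tip [0.5151 0.1565] mid [0.5153 0.1568]
   ring 87 ((513.815185546875, 157.6239776611328), 21.424320220947266) [0.5136 0.1562] 0.1197
   head [-0.0061  0.0118  0.1201]
side 80 axis@tcp [0.5167 0.1576] slope [0.057  0.0326] tipz 0.125 tip [0.5146 0.1564] mid [0.5186 0.1587]
   ring 105 ((512.2265014648438, 156.4990234375), 21.657934188842773) [0.5136 0.1566] 0.1208
   head [-0.0087 -0.0344  0.1203]
wrist 639 axis@tcp [0.5158 0.1575] slope [0.028  0.0046] tipz 0.1252 tip [0.5148 0.1574] mid [0.5168 0.1577]
   ring 1213 ((514.0147094726562, 156.7162628173828), 19.59656524658203) [0.5132 0.1567] 0.1214
   head [-0.0166 -0.0054  0.1213]
below 0
```

View pics/m2.png

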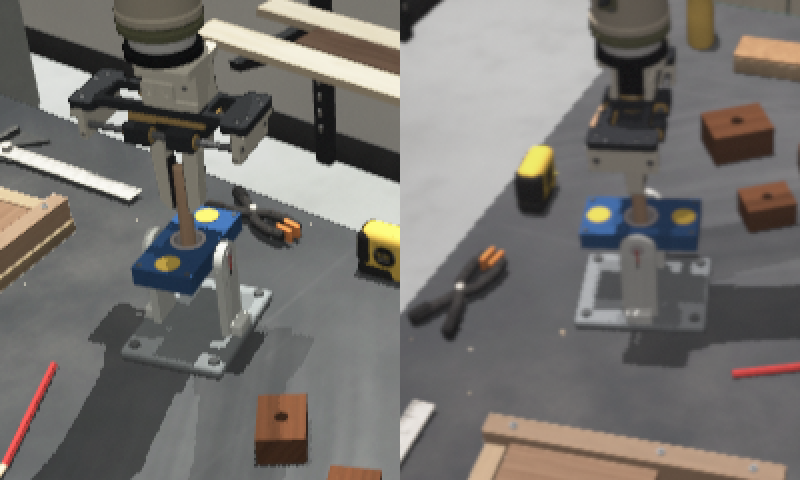

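The dowel stands through the ring in both views (scene crop (188,240), side crop (640,215)). At true height, mid-length is about 1.6 mm and the tip about 0.6 mm off centre, with the tip at z≈0.069. There is no force on the tool, so I'll hand in.

```bash
python3 -c "
from rig import env
s=env.sense();print(s['time'],s['position'],abs(s['joint_velocities']).max(),s['contact_force'],s['width']);print(env.sign_off())"
```

```text
14.55 [0.51574886 0.15695394 0.16086273] 0.0026608501296450076 [0.24196581 0.20432464 0.73265459] 0.01620851167170682
the job is handed in; nothing more can be done
None
```

I pushed the gauge head level with closed fingers, lifted the dowel out of the largest block and lowered it through the ring. I handed in at 14.6 s with the dowel still held there; no verdict is reported.

What the last checks showed:
- **Head:** the wrist camera reads a tilt of about -0.02 rad. The scene and side cameras give within ±0.02 rad along the head. All are inside the 0.08 limit.
- **Centring:** mid-length is about 1.6 mm and the lower end about 0.6 mm from the ring's centre, inside the 5 mm limit. These come from the wrist camera.
- **Depth:** the lower end is at about z = 0.069 m, roughly 30 mm below the head. I worked this out from the grasp height because the lower end could not be seen.
- **Upright:** the dowel leans about 1.7°, against the 8° limit.
- **Contact and motion:** the force on the tool was under 1 N, at the sensor's noise level. The arm was still and the fingers were gripping at 16 mm.
- **Other things on the bench:** the other objects showed no shift in the views I looked at. I did not re-measure them.

**Disagreement:** in the final pose the scene and side cameras gave scattered lean values (0.004 and 0.06 rad). They could see only a short piece of the dowel, so I relied on the wrist camera and on the earlier measurements above the ring, where all three cameras agreed.

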